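Clear the setting gauge, shut the jig's gate and bolt it

ROBOT

A 6-joint arm with a two-finger parallel gripper is mounted at the origin on the work surface; the furniture and walls round the work are solid. World frame = base frame: x ahead of the robot, y to its left, z up, the work surface at z = 0. Lengths are in m, angles in rad, forces in N, time in s.
With the tool pointing down it reaches from about 0.325 to 0.9 m from the base axis. Payload 6.1 kg.
Tool frame: the origin (TCP) lies midway between the tips of the shut fingers; the grasp point (between the pads) lies 19 mm behind it; z points along the fingers, y is the line along which they close (so a half turn about z gives the same grasp; the last joint's range is limited). The gripper opens to 85 mm and grips with 20 to 120 N. Pads are 22 mm wide; open, the fingers measure 114 mm over their backs; the gripper's body (76 mm by 85 mm) begins 54 mm behind the grasp point. The pads swing forward as they close: fully open they stand 13 mm farther back than shut.
Start: joints at [1.053, 0.22, 1.526, -0, 1.395, -0.126], TCP at [0.239, 0.578, 0.231] pointing down, gripper open.
Joint ranges: [-2.98, 2.98], [-0.91, 2.08], [0.09, 2.57], [-1.24, 4.39], [0.2, 2.65], [-2.68, 2.68]. Speed limits (rad/s): [2.57, 2.57, 3.01, 3.14, 3.14, 3.14].

INTERFACE

Orientations are given as [roll, pitch, yaw] about the fixed x, y, z axes, in that order (R = Rz(yaw) Ry(pitch) Rx(roll)).
In Python, from plant import movep, move_l, set_joints, gripper_to, hold, inverse_kinematics, observe, get_image, get_calibration, Unreachable, job_done gives the robot as it stands. Calls block until the motion is done:
- movep(position, orientation): joint-space move of the TCP to a pose.
- move_l(position, feed=0.15, rotation=None, max_force=None): straight line of the TCP; rotation=None keeps the orientation; feed is the mean speed in m/s. With max_force (N) it stops when the force on the tool has changed by that much, and returns True; else False.
- set_joints(angles): joint-space move.
- gripper_to(opening, f_grip=None): finger opening in m; f_grip is the grip in N (None keeps the last); returns when the fingers have stopped.
- hold(seconds).
- inverse_kinematics(position, orientation): joint angles nearest the present ones, or None.
- observe(): the state.
- get_image(name): name is "scene" or "side" or "wrist"; returns (picture, depth): 400x640x3 uint8, red, green, blue; 400x640 float32, m along the optical axis (not along the pixel's ray), 0 where there is no reading.
- get_calibration(name): a dict with "intrinsics" (3x3 intrinsics, pixels), "world_from_camera" (4x4, takes a point from camera to world coordinates). Camera axes: x right, y down, z forward; pixel columns grow to the right and rows downward; lengths in m; the calibration is good to about 2 mm. A picture is of the moment at which its call begins: read the wrist's pose just before it. get_calibration takes no time and is no camera call; for the wrist camera it gives the pose at the moment of the call.
A pose or a line that the arm cannot do raises Unreachable and nothing moves.
- job_done(): hands the job in; it is judged then, once.
The state is a dict: "time_s": time; "q": joint angles; "joint_velocities": joint speeds; "joint_torque": joint torques, N m; "eef_pos": TCP position; "tcp_rot": TCP orientation; "ft_force": force on the tool from outside, world axes, zero at the start; "torque": the same for the moment, N m; "opening": finger opening in m; "grasp_force": force on a finger pad.
Only numpy, scipy, OpenCV 4.12 (cv2) and the standard library are available. Lean on these libraries where they do the work, as an engineer would, in place of code of your own. Each camera call takes 0.05 s, during which the arm holds its last target. There are 200 camera calls.

TASK

Take the setting gauge out of its pocket in the jig by its black knob and stand it on the cork mat. Then slide the green gate fully shut against its stops, shoot the bolt through the gate's keeper, and lay the bolt's red handle down in the locking notch of the brass plate so that the bolt cannot slide back. Leave the tape measure and the sanding block where they lie.

Things in the scene. Friction and masses are not known exactly. Their poses are not given: they have to be found in the camera images.
- jig: Fixed jig: plywood base 18 mm high (x -115 to 58, y -32 to 36 mm), blue plinth with aluminium bolt housing (x +-58, y -17 to 14, top 67 mm high), at its right end the gate bed (x 58 to 150, y -42 to 96, 24 mm high; side ways 40 mm high from y 26 on). Origin on the bench under the middle of the bolt's slot; x along the bolt toward the gate, y the way the gate opens (away from the robot), z up.
- slot (a point): Point on the bolt's axis at mid-slot, 48.5 mm above the bench, axes as the jig's. The bolt slides along x in closed loops at x -58 to -42 and 42 to 58 mm. Between them its upright handle runs in a top slot 13 mm wide, x -42 to 42. The wall on the -y side has two notches, in which the handle can be laid down toward -y: the parking notch, 16 mm wide, at x -30 mm and the locking notch.
- brass_plate (a point): Middle of the range of the brass plate that holds the locking notch; fixed to the jig at slot x +14 mm, 66 mm up, at the wall. The plate is set anew each time: its notch centre lies anywhere from slot x +4 to +24 mm, to be seen or felt. Lean the upright handle lightly to -y: at a wall it stops within 15 mm of travel at the handle's middle, at the notch it goes on down. Notch 18 mm wide, stem 10 mm.
- bolt_handle (a point): Middle of the bolt's red handle, a cylinder 16 mm thick, 28 mm long, centred 41 mm from the bolt's axis on a 10 mm stem. At the start it lies level toward the jig's -y in the parking notch, 48 mm above the bench; it swings about the bolt's axis and stands upright in the slot (middle 89 mm up). Site axes: x along the bolt to its nose, y from handle to rod, z up while the handle lies down.
- bolt_nose (a point): Rounded nose of the bolt, 84 mm ahead (jig +x) of its handle, on the bolt's axis; axes as for the handle. The bolt is a loose steel rod 14 mm thick, about 0.2 kg, held only by its loops with 1.5 mm play all round; it turns and slides freely.
- gate (a joint): How far the green gate has slid (m): 0 fully open, 0.062 fully shut against its stops, where the keeper hole is in line with the bolt. It slides toward the jig's -y, stays where it is left, friction about 2 N. With the gauge in its pocket the gate cannot shut.
- gate_grip (a point): Point to grip on the gate's black upright post, 18 mm thick, standing from 36 to 76 mm above the bench; this point is 60 mm above the bench, at jig x +126 mm, and at jig y +6 mm when the gate is shut. The gate plate is 56 mm long in y, 26 to 36 mm above the bench.
- keeper (a point): Centre of the keeper hole in the gate's steel upstand (12 mm thick in x, 48 mm wide, top 68 mm above the bench); hole 18 mm wide and 22 mm high. It is at jig x +72 mm and 48.5 mm above the bench, and at jig y 0 when the gate is shut.
- gauge_knob (a point): Middle of the gauge's black knob, its only grippable part: 18 mm thick, 22 mm high, top 11 mm above this point. The gauge is an aluminium block 40 x 40 x 16 mm, 0.12 kg, its underside 37 mm below this point, in a pocket 43 x 43 mm and 18 mm deep, aligned with the jig, at jig x +112, y -6 mm, rim 24 mm and floor 6 mm above the bench; it comes straight up.
- gauge_foot (a point): Centre of the gauge's underside, 37 mm below the middle of its knob; z up along the knob.
- mat: Cork mat fixed on the bench, 120 x 120 x 4 mm; origin under its centre.
- tape_measure: Tape measure (38 x 74 x 65 mm) on the bench, to be left alone; origin under its middle.
- sanding_block: Black sanding block (67 x 112 x 39 mm) on the bench, to be left alone; origin under its middle.
Not all that is in view belongs to the job. There is more than one size of the part that bears gauge_knob; the job needs the larger.

How it is judged:
On the way, in this order (a step that is already met when the one before it is completed fails the run):
1. The gauge stands upright on the cork mat, let go (x of gauge_foot in the frame of mat between -0.055 and 0.055 m and y of gauge_foot in the frame of mat between -0.055 and 0.055 m and height (world z) of gauge_foot below 0.008 m and angle between gauge_foot's own z axis and vertical below 0.15 rad and contact force between the fingers and gauge below 0.2 N), for 0.2 s.
2. The gate is shut against its stops (value of joint gate above 0.058 m), for 0.2 s.
3. The bolt's nose is through the shut gate's keeper (x of bolt_nose in the frame of keeper above 0.008 m and y of bolt_nose in the frame of keeper between -0.008 and 0.008 m and value of joint gate above 0.056 m), for 0.1 s.
At the end, for the whole second after the job is handed in: Gate within 6 mm of its stops; bolt nose at least 10 mm past the keeper's middle; handle lying down (within 0.35 rad of level) in the locking notch; gauge upright on the cork mat, its centre within 55 mm of the mat's along either side; all at rest (x of bolt_nose in the frame of keeper above 0.01 m and y of bolt_nose in the frame of keeper between -0.008 and 0.008 m and angle between bolt_handle's own z axis and vertical below 0.35 rad and value of joint gate above 0.056 m and x of gauge_foot in the frame of mat between -0.055 and 0.055 m and y of gauge_foot in the frame of mat between -0.055 and 0.055 m and height (world z) of gauge_foot below 0.008 m and angle between gauge_foot's own z axis and vertical below 0.15 rad and linear speed of each of bolt, gauge below 0.02 m/s); the robot touches nothing.
It fails at once if The tape measure or the sanding block was pushed more than 20 mm (distance of any of tape_measure, sanding_block from where it was at the start of the episode above 0.02 m).
It also fails if it takes over 67 s, if anything falls off the work surface, if the arm or the gripper's body presses on something with over 40 N, if the wrist force passes 120 N, or if a joint passes its speed limit or range.

## Working session

There is one attempt and no reset: what is moved stays moved. The work goes in short steps, each a Python script; the robot and the scene stay as the last script left them, time stands still between calls to the robot, and variables do not carry over. Pictures are saved under pics/ and viewed, at most 10 in all, crops included, and the job is handed in when it is done.

```bash
ls; mkdir -p pics; cat > h.py <<'E'
import numpy as np, cv2
from plant import *
def snap(n,f):
    c=get_calibration(n); im,d=get_image(n)
    cv2.imwrite(f'pics/{f}.png',im[:,:,::-1]); np.savez(f'pics/{f}.npz',im=im,d=d,K=c["intrinsics"],T=c["world_from_camera"])
    return im,d,np.array(c["intrinsics"]),np.array(c["world_from_camera"])
def ray(K,T,u,v,z):
    r=T[:3,:3]@np.linalg.inv(K)@np.array([u,v,1.]);o=T[:3,3]; return o+r*(z-o[2])/r[2]
def cloud(d,K,T):
    v,u=np.mgrid[:d.shape[0],:d.shape[1]]
    p=np.stack([(u-K[0,2])/K[0,0]*d,(v-K[1,2])/K[1,1]*d,d],-1)
    return p@T[:3,:3].T+T[:3,3]
E
python3 - <<'E'
from h import *
for n in("scene","side"):
    im,d,K,T=snap(n,n+"0"); print(n,T[:3,3].round(3),T[:3,2].round(2),K[0,0])
print(observe())
E
```

```text
pics
scene [0.877 0.591 0.452] [-0.47 -0.77 -0.45] 391.5202506856519
side [0.047 0.532 0.532] [ 0.48 -0.7  -0.52] 425.8053537512913
{'time_s': 0.1, 'q': array([ 1.05289617e+00,  2.21187322e-01,  1.52749884e+00, -3.71925355e-06,
        1.39472164e+00, -1.26101548e-01]), 'joint_velocities': array([-0.00017223, -0.00166885, -0.00386753,  0.0001727 , -0.0004322 ,
        0.0016405 ]), 'joint_torque': array([ 1.87083140e-03, -4.98237956e+01, -3.90549946e+01, -1.09860482e-04,
        5.57945794e-03, -4.74494402e-05]), 'eef_pos': array([0.23838571, 0.57715147, 0.2302827 ]), 'tcp_rot': array([-3.13979146e+00, -2.24655206e-04,  2.74979449e+00]), 'ft_force': array([ 0.03206078, -0.5208391 , -0.16708628]), 'torque': array([ 0.0142586 , -0.02341227, -0.00319851]), 'grasp_force': 0.0, 'opening': 0.08543279572910757}
```

View pics/scene0.png

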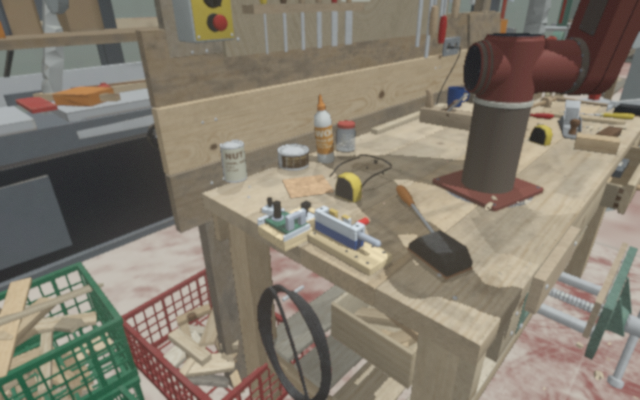

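View pics/side0.png

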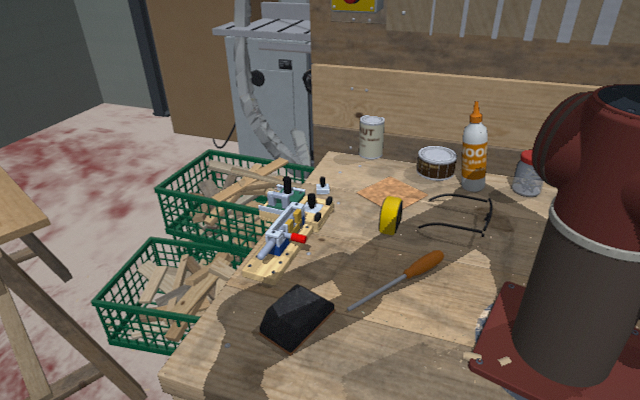

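Side view: jig at (290,225), red handle (298,238), mat (392,192), tape (391,215), sanding block (297,317). Black knob candidates are at (287,183), (322,183) and (312,200). I'll enlarge that area and locate them in 3D.

```bash
python3 - <<'E'
from h import *
a=np.load('pics/side0.npz'); b=np.load('pics/scene0.npz')
c1=cv2.resize(a['im'][165:285,235:345],None,fx=4.5,fy=4.5,interpolation=cv2.INTER_CUBIC)
cv2.imwrite('pics/crop_side.png',c1[:,:,::-1])
P=cloud(a['d'],a['K'],a['T'])
for u,v in [(287,183),(322,183),(312,200),(298,238),(392,192),(391,215),(297,317),(250,270),(287,187),(322,190),(312,206)]: print(u,v,P[v,u].round(3))
P2=cloud(b['d'],b['K'],b['T'])
for u,v in [(268,204),(278,208),(306,207),(363,221),(305,186)]: print('scene',u,v,P2[v,u].round(3))
for n,q,Q in(('side',a,P),('scene',b,P2)):
    hsv=cv2.cvtColor(q['im'],cv2.COLOR_RGB2HSV)
    print(n,'bench z',np.median(Q[300:330,360:420,2]) if n=='side' else '')
    ok=(Q[...,2]>.03)&(Q[...,2]<.12)&(Q[...,0]>.3)&(Q[...,0]<.9)&(abs(Q[...,1])<.6)
    for nm,lo,hi in(('red',(0,150,80),(6,255,255)),('black',(0,0,0),(180,255,45))):
        m=cv2.inRange(hsv,lo,hi)*ok.astype(np.uint8)
        k,l,s,ce=cv2.connectedComponentsWithStats(m)
        for i in range(1,k):
            if s[i,4]>8: print(nm,s[i],Q[l==i].mean(0).round(4),Q[l==i].max(0).round(3))
E
```

```text
287 183 [ 0.57  -0.085  0.068]
322 183 [ 0.547 -0.186  0.026]
312 200 [ 0.504 -0.086  0.046]
298 238 [0.443 0.044 0.054]
392 192 [ 0.404 -0.272  0.005]
391 215 [ 0.337 -0.124  0.048]
297 317 [0.338 0.187 0.04 ]
250 270 [0.487 0.131 0.019]
287 187 [ 0.57  -0.085  0.058]
322 190 [ 0.541 -0.178  0.013]
312 206 [ 0.505 -0.087  0.03 ]
scene 268 204 [ 0.555 -0.185  0.021]
scene 278 208 [ 0.576 -0.082  0.062]
scene 306 207 [ 0.508 -0.083  0.045]
scene 363 221 [0.447 0.046 0.053]
scene 305 186 [ 0.411 -0.261  0.003]
side bench z 0.0012370033561454608
red [291 233  16  10 112] [0.4442 0.0426 0.053 ] [0.459 0.049 0.059]
black [448 161   8   9  28] [ 0.3156 -0.4174  0.0378] [ 0.319 -0.401  0.044]
black [440 165   7   6  27] [ 0.3293 -0.394   0.0376] [ 0.336 -0.387  0.044]
black [430 169   7   2   9] [ 0.3496 -0.3823  0.0316] [ 0.356 -0.379  0.033]
black [283 176   8  18 115] [ 0.5716 -0.0866  0.0622] [ 0.58  -0.08   0.079]
black [320 178   5   4  19] [ 0.5474 -0.1873  0.0345] [ 0.552 -0.183  0.039]
black [308 194   8  13  81] [ 0.5065 -0.0859  0.0467] [ 0.516 -0.081  0.057]
black [326 197   6   7  28] [ 0.4824 -0.118   0.0364] [ 0.487 -0.113  0.04 ]
black [396 202   6  22  41] [ 0.3304 -0.149   0.0429] [ 0.336 -0.125  0.059]
black [315 213   6   8  36] [ 0.4683 -0.0541  0.0358] [ 0.473 -0.047  0.04 ]
black [286 285  14   9  34] [0.3793 0.1412 0.0402] [0.383 0.157 0.042]
black [ 264  297   66   40 1075] [0.3405 0.1842 0.0378] [0.387 0.214 0.042]
scene bench z 
red [362 219   6   4  19] [0.4426 0.0449 0.0525] [0.451 0.048 0.055]
```

View pics/crop_side.png

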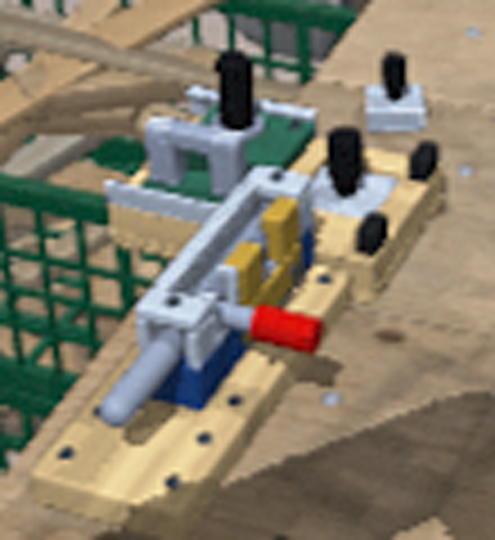

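The knobs resolve as follows:
- (287,183) is the tall post on the green gate.
- (322,183) is the small decoy gauge, loose on the bench at z≈0.
- (312,200) is the larger gauge in the pocket, with its top at 55 mm where 54 mm is expected. This is the one to take.

The other black dots are the gate stops. Next I'll get a precise jig pose from above with the wrist camera.

```bash
python3 - <<'E'
from h import *
a=np.load('pics/side0.npz');P=cloud(a['d'],a['K'],a['T']);im=a['im']
hsv=cv2.cvtColor(im,cv2.COLOR_RGB2HSV)
print('mat hsv',hsv[192,392],hsv[192,375],'bench',hsv[200,350])
m=((P[...,2]>.0025)&(P[...,2]<.008)&(P[...,0]>.32)&(P[...,0]<.5)&(P[...,1]<-.19)&(P[...,1]>-.36)&(hsv[...,0]<14)&(hsv[...,1]>90)).astype(np.uint8)
k,l,s,c=cv2.connectedComponentsWithStats(m);i=1+s[1:,4].argmax();q=P[l==i][:,:2].astype(np.float32)*1000
print(s[i],cv2.minAreaRect(q))
movep([0.44,-0.03,0.33],[np.pi,0,1.77]); 
im,d,K,T=snap("wrist","w1");print(T[:3,3].round(3),T[:3,2].round(2),observe()['q'].round(2),observe()['time_s'])
E
```

```text
mat hsv [ 14 116 170] [ 14 119 187] bench [ 18  71 169]
[393 190   5   3   6] ((400.196044921875, -279.06402587890625), (11.299116134643555, 4.933938503265381), 71.98220825195312)
[0.424 0.038 0.473] [ 0.05 -0.27 -0.96] [-0.25 -0.28  1.83  0.    1.59 -0.45] 2.4583
```

View pics/w1.png

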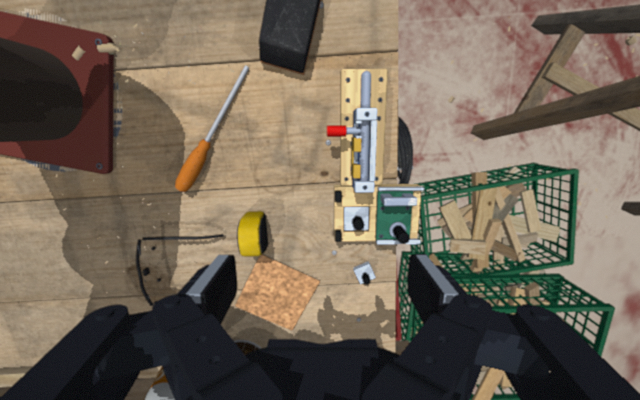

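The wrist view shows the housing at (366,150), red handle (337,130), brass at (357,150), gauge knob (357,222), gate post (401,233), mat (280,293) and the decoy (365,272). I'll fit poses from those regions.

```bash
cat > fit.py <<'E'
from h import *
a=np.load('pics/w1.npz');im,d,K,T=a['im'],a['d'],a['K'],a['T'];P=cloud(d,K,T);hsv=cv2.cvtColor(im,cv2.COLOR_RGB2HSV)
v,u=np.mgrid[:400,:640]
def reg(x0,x1,y0,y1): return (u>=x0)&(u<=x1)&(v>=y0)&(v<=y1)
def onplane(m,z): return np.array([ray(K,T,x,y,z)[:2] for y,x in np.argwhere(m)],np.float32)*1000
m=reg(340,385,95,195)&(P[...,2]>.0645)&(P[...,2]<.071)&(hsv[...,1]<90)
r=cv2.minAreaRect(onplane(m,.067)); print('housing',m.sum(),r)
bx=cv2.boxPoints(r); e=max(((bx[i]-bx[i-1]) for i in range(4)),key=np.linalg.norm); th=np.arctan2(e[1],e[0]); th=th if th<0 else th-np.pi
ex=np.array([np.cos(th),np.sin(th)]);ey=np.array([-ex[1],ex[0]])
o=np.array(r[0])+1.5*ey; print('theta',th,'origin',o)
J=lambda p:np.c_[(p-o)@ex,(p-o)@ey]
q=onplane(reg(325,345,120,140)&(hsv[...,1]>180)&((hsv[...,0]<8)|(hsv[...,0]>172)),.052);print('red jig',J(q).mean(0),J(q).min(0),J(q).max(0))
for nm,g,z in(('knob',reg(345,370,205,235),.054),('post',reg(388,412,215,245),.076)):
    m=g&(hsv[...,2]<60)&(P[...,2]>z-.008); p=J(P[m][:,:2]*1000); print(nm,m.sum(),p.mean(0),p.min(0),p.max(0),P[m][:,2].max())
m=reg(345,364,130,185)&(hsv[...,0]>16)&(hsv[...,0]<30)&(hsv[...,1]>140)&(P[...,2]>.045)
p=J(P[m][:,:2]*1000);print('brass',m.sum(),p.min(0),p.max(0),P[m][:,2].max()); print(np.histogram(p[:,0],np.arange(-20,52,3)))
m=(reg(225,330,245,345)&(hsv[...,0]<=16)&(hsv[...,1]>100)&(hsv[...,2]>90)&(P[...,2]<.012)).astype(np.uint8)
k,l,s,c=cv2.connectedComponentsWithStats(m);i=1+s[1:,4].argmax();print('mat',s[i],cv2.minAreaRect(onplane(l==i,.004)))
m=reg(358,374,70,100)&(P[...,2]>.045)&(P[...,2]<.065);p=J(P[m][:,:2]*1000);print('rod',p.mean(0),np.median(P[m][:,2]))
E
python3 fit.py
```

```text
housing 786 ((489.4742431640625, 18.642433166503906), (27.465715408325195, 113.5376205444336), 12.407130241394043)
theta -1.354251 origin [490.93921149  18.96471852]
red jig [-28.20549259 -41.13269525] [-34.44787018 -54.06665373] [-21.78380999 -28.61866747]
knob 94 [110.30808882  -8.53941334] [102.95532994 -16.07267891] [119.08522733  -2.00090314] 0.05602315334183172
post 112 [124.39416133  54.96912184] [117.79135614  47.45226291] [132.94821068  63.25023065] 0.07814949385493336
brass 211 [-32.87079422 -61.2793621 ] [36.2744536  -8.83509094] 0.4726625542253862
(array([ 3, 17, 24, 16, 17, 19, 10,  0,  0,  0,  0,  0,  7, 20, 17, 14, 16,
       16, 13,  0,  0,  0,  0]), array([-20, -17, -14, -11,  -8,  -5,  -2,   1,   4,   7,  10,  13,  16,
        19,  22,  25,  28,  31,  34,  37,  40,  43,  46,  49]))
mat [ 236  255   84   75 3656] ((400.112548828125, -268.3759765625), (120.82046508789062, 118.8868179321289), 74.2380142211914)
rod [-85.51000975  -1.92261652] 0.05427493995142335
```

```bash
cat >> h.py <<'E'
TH=-1.354; EX=np.array([np.cos(TH),np.sin(TH)]);EY=np.array([-EX[1],EX[0]]); O=np.array([.4909,.0190])-.001*EX-.002*EY
def W(x,y,z): return np.r_[O+x/1000*EX+y/1000*EY,z/1000]   # jig mm -> world m
def Jg(p): p=np.asarray(p); return np.r_[(p[:2]-O)@EX,(p[:2]-O)@EY,p[2]]*1000
YY=TH+np.pi   # tool y along jig y
def st(t=''):
    o=observe(); print(t,round(o['time_s'],2),'jig',Jg(o['eef_pos']).round(1),'F',o['ft_force'].round(1),'open',round(o['opening'],4),'g',round(o['grasp_force'],1))
E
python3 - <<'E'
from h import *
D=[np.pi,0,YY]
gripper_to(.042,f_grip=40)
movep(W(111.5,-6.5,110),D); st('above')
print(move_l(W(111.5,-6.5,30),.12,max_force=12)); st('down')
gripper_to(.0,f_grip=40); st('grip')
move_l(W(111.5,-6.5,120),.15); st('up')
im,d,K,T=snap("wrist","w2")
E
```

```text
above 3.9 jig [111.9  -5.6 111.3] F [ 0.  -0.2  0.6] open 0.0419 g 0.0
False
down 4.72 jig [111.9  -5.8  30.9] F [-0.2  0.1 -0.2] open 0.0419 g 0.0
grip 5.06 jig [112.2  -4.9  31.3] F [4.3 1.2 3. ] open 0.0165 g 39.3
up 5.81 jig [111.   -7.5 118.7] F [ 0.2 -1.1 -1.5] open 0.0166 g 39.4
```

View pics/w2.png

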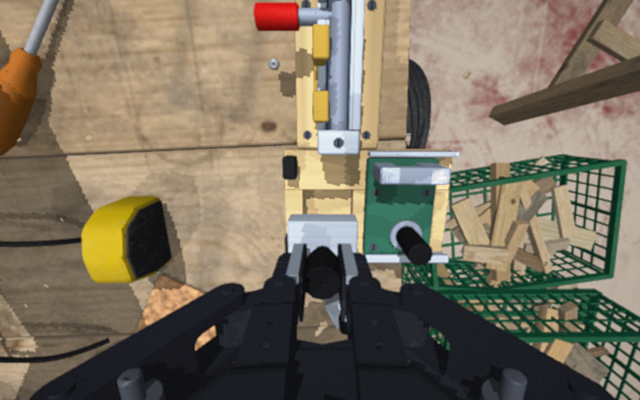

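The gauge is held level and clear of the pocket, block at (322,232). Now I'll place it on the mat.

```bash
python3 - <<'E'
from h import *
m=np.array([.400,-.268])
move_l(np.r_[m,.12],.25); st('overmat')
move_l(np.r_[m,.040],.12); 
print(move_l(np.r_[m,.027],.03,max_force=4)); st('down')
gripper_to(.042); st('rel'); print(observe()['eef_pos'])
move_l(np.r_[m,.12],.2); hold(.1)
im,d,K,T=snap("side","s2")
cv2.imwrite('pics/s2c.png',cv2.resize(im[120:280,240:480],None,fx=2.5,fy=2.5)[:,:,::-1])
E
```

```text
overmat 6.83 jig [ 260.9 -148.3  119.6] F [ 0.2 -0.  -0.8] open 0.0168 g 39.4
True
down 8.06 jig [ 262.2 -148.1   29.1] F [0.7 0.8 3.7] open 0.0167 g 39.9
rel 8.43 jig [ 261.2 -148.8   28.2] F [-0.7  0.  -0.1] open 0.042 g 0.0
[ 0.39958247 -0.26755795  0.02822603]
```

View pics/s2c.png

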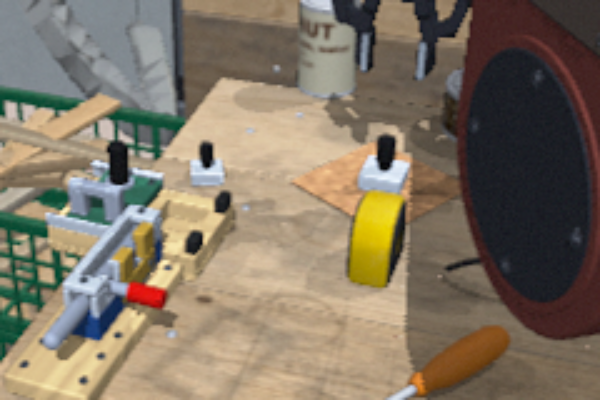

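The gauge stands on the mat at (385,172) in the crop. Next is pushing the gate shut from behind its post.

```bash
python3 - <<'E'
from h import *
D=[np.pi,0,YY]
gripper_to(0.0)
movep(W(125,105,130),D)
print(move_l(W(125,105,50),.15,max_force=10)); st('behind')
print(move_l(W(125,60,50),.1,max_force=12)); st('a')
print(move_l(W(125,5,50),.06,max_force=12)); st('shut')
hold(.25)
c=observe()['eef_pos']; j=Jg(c)
move_l(W(j[0],j[1]+8,50),.1); move_l(W(j[0],j[1]+8,130),.2); st()
movep(W(20,-60,230),[np.pi,0,YY-np.pi/2]); st()
im,d,K,T=snap("wrist","w3"); print(observe()['q'].round(2))
E
```

```text
False
behind 11.45 jig [125.8 105.2  50.7] F [-0.9 -0.6  0.1] open -0.0001 g 0.0
False
a 12.05 jig [125.3  60.5  50.8] F [0.1 0.2 0.1] open -0.0002 g 0.0
True
shut 12.63 jig [125.2  31.5  50.6] F [ 5.1  1.9 -1.9] open -0.0002 g 3.0
 13.68 jig [125.   39.  129.4] F [-0.4 -0.1 -0.4] open 0.0 g 0.0
 15.16 jig [ 20.  -60.2 229.2] F [ 0.3 -0.8 -0.4] open 0.0002 g 0.0
[-0.21 -0.25  2.   -0.    1.4   1.14]
```

View pics/w3.png

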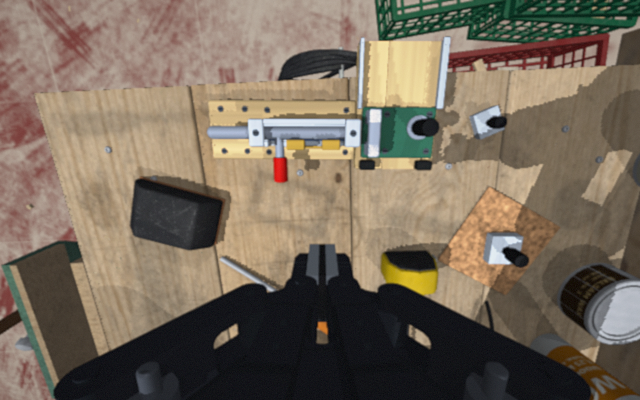

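Gauge on the mat at (503,248). The gate's upstand (374,132) is in line with the rod, row 131. I'll quantify the gate, the brass gap and the handle from this view.

```bash
python3 - <<'E'
from h import *
a=np.load('pics/w3.npz');im,d,K,T=a['im'],a['d'],a['K'],a['T'];P=cloud(d,K,T);hsv=cv2.cvtColor(im,cv2.COLOR_RGB2HSV)
J=np.stack([(P[...,:2]-O)@EX,(P[...,:2]-O)@EY,P[...,2]],-1)*1000
v,u=np.mgrid[:400,:640]
reg=lambda x0,x1,y0,y1:(u>=x0)&(u<=x1)&(v>=y0)&(v<=y1)
def rp(n,m): p=J[m]; print(n,m.sum(),'mean',p.mean(0).round(1),'p2',np.percentile(p,2,0).round(1),'p98',np.percentile(p,98,0).round(1))
rp('post',reg(405,445,105,150)&(hsv[...,2]<60)&(J[...,2]>70))
rp('upstand',reg(360,385,100,165)&(J[...,2]>64)&(J[...,2]<72)&(J[...,0]>60))
rp('housing',reg(240,362,110,150)&(J[...,2]>64)&(J[...,2]<70)&(J[...,0]<60)&(hsv[...,1]<80))
rp('rod',reg(208,244,122,142)&(J[...,2]>48)&(J[...,2]<60))
rp('red',reg(270,292,150,185)&(hsv[...,1]>170)&((hsv[...,0]<8)|(hsv[...,0]>172)))
b=reg(283,345,136,153)&(hsv[...,0]>16)&(hsv[...,0]<32)&(hsv[...,1]>130)&(J[...,2]>58)
rp('brass',b); x=np.sort(J[b][:,0]); i=np.diff(x).argmax(); print('gap',x[i],x[i+1],'mid',(x[i]+x[i+1])/2,'ymin',J[b][:,1].min())
E
```

```text
post 272 mean [126.    6.6  75.8] p2 [118.6  -1.2  71.4] p98 [134.6  14.1  77.8]
upstand 567 mean [72.8  1.2 67.9] p2 [ 67.3 -21.6  65.6] p98 [78.6 23.  69.5]
housing 1479 mean [ 0.5  4.9 66. ] p2 [-55.  -11.5  64.4] p98 [57.8 14.4 67.9]
rod 470 mean [-82.1   1.6  54. ] p2 [-101.3   -4.8   50.2] p98 [-63.5   7.7  56.4]
red 306 mean [-26.2 -38.3  55.6] p2 [-33.4 -51.2  50.4] p98 [-20.  -25.9  57. ]
brass 346 mean [ 10.5 -10.7  69.4] p2 [-16.2 -15.5  65. ] p98 [37.6 -6.3 68.7]
gap 0.9865774299150849 18.910459310018073 mid 9.948518369966578 ymin -15.660609660453371
```

Gate post is at y 6.6 mm (6 when shut), so the gate is shut. The brass gap runs from 1.0 to 18.9 mm, 17.9 wide against the stated 18, so its centre is about x +9.7. Now I'll take the handle across the bolt direction and swing it up in an arc.

```bash
cat >> h.py <<'E'
R=44.; AY=1.0; DX=[np.pi,0,YY-np.pi/2]
def arc(x,f0,f1,n=7,feed=.06,mf=15):
    for f in np.radians(np.linspace(f0,f1,n)[1:]):
        if move_l(W(x,AY-R*np.cos(f),48.5+R*np.sin(f)-19),feed,max_force=mf): st('STOP at %.0f'%np.degrees(f)); return True
    st('arc done')
E
python3 - <<'E'
from h import *
gripper_to(.042,f_grip=20)
movep(W(-26.5,AY-R,120),DX)
print(move_l(W(-26.5,AY-R,29.5),.15,max_force=8)); st('at')
gripper_to(0,f_grip=20); st('grip')
move_l(W(-29.5,AY-R,29.5),.04,max_force=10); st('centred')
if not arc(-29.5,0,90):
    hold(.1); st('up')
snap("side","s3")
im=np.load('pics/s3.npz')['im']; cv2.imwrite('pics/s3c.png',cv2.resize(im[140:290,220:400],None,fx=3,fy=3)[:,:,::-1])
E
```

```text
False
at 16.98 jig [-25.8 -41.7  30.9] F [-0.8 -0.2  0.6] open 0.042 g 0.0
grip 17.32 jig [-26.2 -42.   30.4] F [1.1 0.1 1.9] open 0.0153 g 20.1
centred 17.57 jig [-29.4 -42.2  30. ] F [ 1.1 -1.4  2.9] open 0.0148 g 20.2
arc done 19.62 jig [-29.5   1.3  73.4] F [-1.2  0.4 -3. ] open 0.0155 g 19.5
up 19.73 jig [-29.4   1.3  73.5] F [-0.7  0.1 -2.6] open 0.0151 g 19.5
```

View pics/s3c.png

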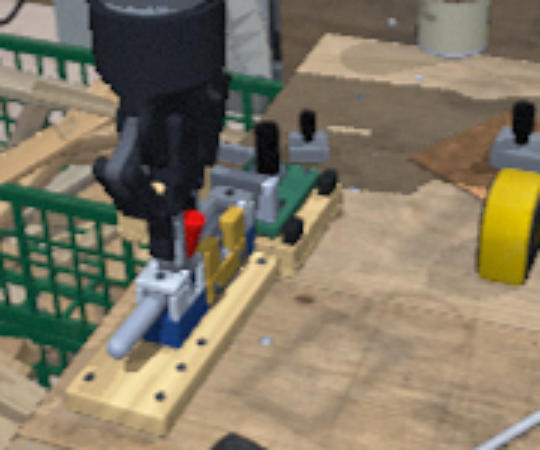

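The handle is upright between the fingers at (193,235) in the crop. Now I'll slide the bolt and lay the handle down.

```bash
python3 - <<'E'
from h import *
s=move_l(W(9.7,AY,73.5),.06,max_force=15); st('slid %s'%s)
hold(.2)
if not s:
    arc(9.7,90,0,n=9,mf=10)
E
```

```text
slid True 20.12 jig [-20.9   1.5  73.8] F [1.3 2.3 4.7] open 0.015 g 21.0
```

```bash
python3 - <<'E'
from h import *
st('now')
for x in (-19,-16,-12):
    s=move_l(W(x,AY,73.5),.03,max_force=12); st('to %g %s'%(x,s))
    if s: break
E
```

```text
now 20.32 jig [-21.1   1.3  73.7] F [0.8 1.7 6.1] open 0.0155 g 20.9
to -19 True 20.52 jig [-20.6   1.7  74. ] F [0.4 1.  3.7] open 0.0147 g 21.1
```

```bash
python3 - <<'E'
from h import *
st('now')
for n in("wrist","side"):
    im,d,K,T=snap(n,n+"4");P=cloud(d,K,T)
    J=np.stack([(P[...,:2]-O)@EX,(P[...,:2]-O)@EY,P[...,2]],-1)*1000;hsv=cv2.cvtColor(im,cv2.COLOR_RGB2HSV)
    def rp(t,m):
        if m.sum()>3: p=J[m]; print(n,t,m.sum(),'mean',p.mean(0).round(1),'p3',np.percentile(p,3,0).round(1),'p97',np.percentile(p,97,0).round(1))
    B=lambda x0,x1,y0,y1,z0,z1:(J[...,0]>x0)&(J[...,0]<x1)&(J[...,1]>y0)&(J[...,1]<y1)&(J[...,2]>z0)&(J[...,2]<z1)
    rp('post',B(110,142,-20,80,70,80)&(hsv[...,2]<60))
    rp('upstand',B(62,84,-40,100,65.5,71))
    rp('red',B(-60,20,-40,40,65,115)&(hsv[...,1]>170)&((hsv[...,0]<8)|(hsv[...,0]>172)))
    rp('rodtail',B(-130,-64,-12,12,42,60))
im=np.load('pics/wrist4.npz')['im'];cv2.imwrite('pics/w4.png',im[:,:,::-1])
E
```

```text
now 20.52 jig [-20.6   1.7  74. ] F [0.4 1.  3.7] open 0.0147 g 21.1
wrist post 1100 mean [124.5   7.5  75.2] p3 [118.2  -0.3  70.6] p97 [133.2  14.7  77.2]
wrist upstand 1772 mean [72.   2.3 67.9] p3 [ 66.9 -20.7  66. ] p97 [77.9 23.7 69.3]
wrist red 1754 mean [-20.9  -6.4  95.6] p3 [-28.  -17.2  80.8] p97 [-13.8   0.7 104. ]
wrist rodtail 1227 mean [-80.1   5.1  57.3] p3 [-96.1  -2.   52. ] p97 [-65.   10.1  59.7]
side post 43 mean [122.5   7.6  75.3] p3 [116.5   1.5  70.3] p97 [131.1  15.6  78.5]
side upstand 95 mean [70.3  1.9 68.7] p3 [ 65.6 -19.9  65.9] p97 [77.5 24.1 70.7]
side red 71 mean [-23.8 -12.   95.5] p3 [-28.9 -17.2  77.1] p97 [-16.5  -6.3 104.7]
side rodtail 112 mean [-84.6   2.4  56.6] p3 [-100.    -2.1   50.9] p97 [-65.1  10.2  59.7]
```

View pics/w4.png

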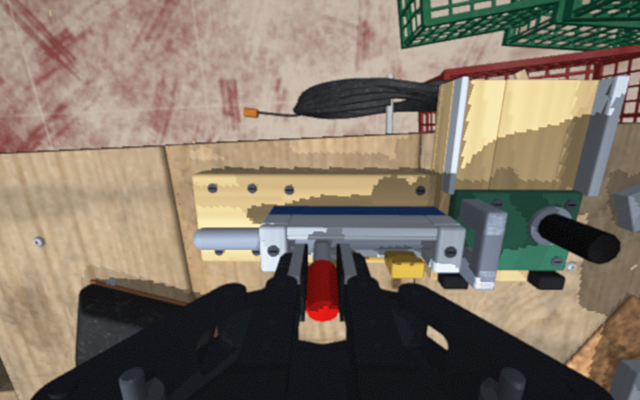

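The gate is still shut. The handle leans toward −y in the fingers: its top is at y≈−12, so it lagged in the arc. It is catching on the end of the brass plate at x≈−16. I'll back off slightly, pull it truly upright, then slide.

```bash
python3 - <<'E'
from h import *
def red():
    im,d,K,T=snap("wrist","tmp");P=cloud(d,K,T)
    J=np.stack([(P[...,:2]-O)@EX,(P[...,:2]-O)@EY,P[...,2]],-1)*1000;hsv=cv2.cvtColor(im,cv2.COLOR_RGB2HSV)
    m=(hsv[...,1]>170)&((hsv[...,0]<8)|(hsv[...,0]>172))&(J[...,2]>60)&(J[...,2]<120)&(abs(J[...,1])<60); p=J[m]; t=p[p[:,2]>p[:,2].max()-3]
    print('red',m.sum(),p.mean(0).round(1),'top',p[:,2].max().round(1),t.mean(0).round(1), 'yrange',np.percentile(p[:,1],[2,98]).round(1))
move_l(W(-23,1.5,73.5),.04); st(); red()
for y in (5,9,13):
    s=move_l(W(-23,y,73),.04,max_force=10); st('y%g %s'%(y,s)); red()
    if s: break
E
```

```text
20.88 jig [-23.3   1.   72.9] F [-0.1  1.2 -1.3] open 0.0149 g 19.9
red 1763 [-23.3  -7.1  94.4] top 108.6 [-16.   -8.  108.2] yrange [-18.6   0.6]
y5 False 21.18 jig [-23.5   3.8  72.3] F [-4.7  2.   1.2] open 0.0154 g 19.9
red 1735 [-23.6  -4.7  94.3] top 104.0 [-23.9  -7.6 101.9] yrange [-15.8   2.2]
y9 False 21.48 jig [-23.3   8.3  72.3] F [-3.   0.5 -1.4] open 0.0149 g 19.5
red 1689 [-23.4  -1.3  95.4] top 104.1 [-23.6  -4.8 102.2] yrange [-11.8   4.7]
y13 False 21.77 jig [-23.   12.6  72.6] F [-3.5 -0.  -2.8] open 0.0147 g 19.6
red 1636 [-23.2   2.   96.6] top 110.5 [-15.9   3.9 110.4] yrange [-8.1  7.2]
```

The handle is now upright (y range −8..7, centred on the axis). Sliding.

```bash
python3 - <<'E'
from h import *
for x in (-15,-5,3,9.7):
    s=move_l(W(x,13,73),.05,max_force=12); st('x%g %s'%(x,s))
    if s: break
im,d,K,T=snap("wrist","w5");P=cloud(d,K,T)
J=np.stack([(P[...,:2]-O)@EX,(P[...,:2]-O)@EY,P[...,2]],-1)*1000;hsv=cv2.cvtColor(im,cv2.COLOR_RGB2HSV)
m=(hsv[...,1]>170)&((hsv[...,0]<8)|(hsv[...,0]>172))&(J[...,2]>60)&(J[...,2]<106)&(abs(J[...,1])<60); p=J[m]
print('red',m.sum(),p.mean(0).round(1),np.percentile(p,[2,98],0).round(1))
m=(J[...,0]>62)&(J[...,0]<84)&(abs(J[...,1])<50)&(J[...,2]>65.5)&(J[...,2]<71);print('upstand',J[m].mean(0).round(1))
m=(J[...,0]>83)&(J[...,0]<115)&(abs(J[...,1])<12)&(J[...,2]>45)&(J[...,2]<62);print('nose',m.sum(),J[m].mean(0).round(1) if m.any() else '', J[m].max(0) if m.any() else '')
E
```

```text
x-15 False 22.13 jig [-14.3  12.8  73. ] F [-3.8 -1.4 -2.7] open 0.0148 g 19.8
x-5 False 22.48 jig [-4.4 12.9 73. ] F [-4.1 -2.9 -2.8] open 0.0147 g 19.7
x3 False 22.79 jig [ 3.6 13.3 73.2] F [-3.1 -1.6 -2.4] open 0.0146 g 19.6
x9.7 False 23.07 jig [10.3 13.2 73.1] F [-2.8 -2.8 -1.8] open 0.0144 g 19.7
red 1624 [10.1  2.2 97.2] [[  3.   -7.9  80.2]
 [ 17.1   7.4 104.8]]
upstand [72.4  8.1 67.9]
nose 191 [87.5  4.1 54.3] [91.90795141  9.15005989 57.10635292]
```

The nose is through the keeper (about x 91) and the handle is centred at x 10.1, facing the notch. Laying it over.

```bash
python3 - <<'E'
import h
from h import *
h.AY=13.
st()
arc(10,90,45,n=5,feed=.05,mf=10)
im,d,K,T=snap("wrist","w6");P=cloud(d,K,T)
J=np.stack([(P[...,:2]-O)@EX,(P[...,:2]-O)@EY,P[...,2]],-1)*1000;hsv=cv2.cvtColor(im,cv2.COLOR_RGB2HSV)
m=(hsv[...,1]>170)&((hsv[...,0]<8)|(hsv[...,0]>172))&(J[...,2]>30)&(J[...,2]<106)&(abs(J[...,1])<70); p=J[m]
print('red',m.sum(),p.mean(0).round(1),np.percentile(p,[2,98],0).round(1))
E
```

```text
23.12 jig [10.2 13.2 73.1] F [-3.1 -2.5 -2.1] open 0.0145 g 19.7
STOP at 56 24.02 jig [10.3 -9.5 67.4] F [0.1 0.5 3.3] open 0.0146 g 25.1
red 1770 [  9.9 -21.9  86.2] [[  2.6 -34.7  74.4]
 [ 17.  -12.1  95.3]]
```

The handle is about 35° past upright, beyond the 20° wall limit, so it is in the notch. The fingertips met the housing top. Releasing so it drops, then checking.

```bash
python3 - <<'E'
from h import *
gripper_to(.03); hold(.4); st('open')
e=Jg(observe()['eef_pos']); move_l(W(e[0],e[1],130),.15)
move_l(W(10,-60,200),.25); hold(.2)
im,d,K,T=snap("wrist","w7");P=cloud(d,K,T)
J=np.stack([(P[...,:2]-O)@EX,(P[...,:2]-O)@EY,P[...,2]],-1)*1000;hsv=cv2.cvtColor(im,cv2.COLOR_RGB2HSV)
m=(hsv[...,1]>170)&((hsv[...,0]<8)|(hsv[...,0]>172))&(J[...,2]>25)&(J[...,2]<106)&(abs(J[...,1])<70)&(J[...,0]<60); p=J[m]
print('red',m.sum(),p.mean(0).round(1),np.percentile(p,[2,98],0).round(1))
m=(J[...,0]>62)&(J[...,0]<84)&(abs(J[...,1])<50)&(J[...,2]>65.5)&(J[...,2]<71);print('upstand',J[m].mean(0).round(1),np.percentile(J[m],[2,98],0).round(1))
m=(J[...,0]>80)&(J[...,0]<115)&(abs(J[...,1])<12)&(J[...,2]>45)&(J[...,2]<62);print('nose',m.sum(),J[m].mean(0).round(1),J[m].max(0))
m=(J[...,0]>110)&(J[...,0]<142)&(J[...,2]>70)&(J[...,2]<80)&(hsv[...,2]<60)&(J[...,1]>-20);print('post',J[m].mean(0).round(1)); st()
E
```

```text
open 24.77 jig [10.3 -8.8 67.2] F [-0.9  0.7  0.7] open 0.0302 g 0.0
red 462 [  9.9 -24.7  87.5] [[  3.2 -37.2  76.1]
 [ 16.4 -12.8  95.2]]
upstand [72.8  1.3 67.9] [[ 67.2 -21.9  66. ]
 [ 78.7  23.3  69.5]]
nose 136 [86.8 -0.7 54.1] [92.96027312  6.05519465 57.32810343]
post [125.6   6.5  75.7]
 26.08 jig [  9.6 -60.5 198.4] F [-0.3  0.2 -0.1] open 0.03 g 0.0
```

View pics/w7.png

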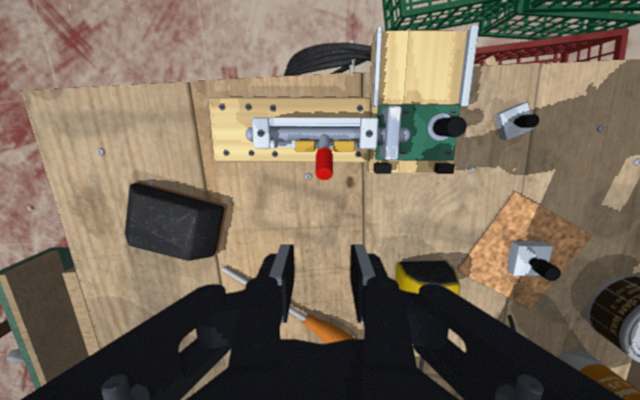

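Seen from above, the handle at (324,163) sits in the notch between the brass blocks, but friction holds it at about 55° elevation. The nose is through and the gate is shut. I'll press it down from above with closed fingertips, outboard of the housing.

```bash
python3 - <<'E'
from h import *
gripper_to(0)
movep(W(9.7,-42,110),DX); st()
print(move_l(W(9.7,-42,57),.06,max_force=12)); st('pressed')
move_l(W(9.7,-42,110),.15)
move_l(W(10,-60,200),.25); hold(.2)
im,d,K,T=snap("wrist","w8");P=cloud(d,K,T)
J=np.stack([(P[...,:2]-O)@EX,(P[...,:2]-O)@EY,P[...,2]],-1)*1000;hsv=cv2.cvtColor(im,cv2.COLOR_RGB2HSV)
m=(hsv[...,1]>170)&((hsv[...,0]<8)|(hsv[...,0]>172))&(J[...,2]>25)&(J[...,2]<106)&(abs(J[...,1])<70)&(J[...,0]<60); p=J[m]
print('red',m.sum(),p.mean(0).round(1),np.percentile(p,[2,98],0).round(1))
i=p[:,1]<np.median(p[:,1]); print('outer z',np.percentile(p[i][:,2],90),'inner z',np.percentile(p[~i][:,2],90))
m=(J[...,0]>80)&(J[...,0]<115)&(abs(J[...,1])<12)&(J[...,2]>45)&(J[...,2]<62);print('nose',m.sum(),J[m].mean(0).round(1),J[m].max(0))
m=(J[...,0]>110)&(J[...,0]<142)&(J[...,2]>70)&(J[...,2]<80)&(hsv[...,2]<60)&(J[...,1]>-20);print('post',J[m].mean(0).round(1)); st()
E
```

```text
26.94 jig [  9.5 -42.4 110. ] F [ 0.9 -1.3  0.4] open 0.0004 g 0.0
True
pressed 27.48 jig [  9.7 -45.   83.1] F [-4.2 -2.2  3.4] open -0.0003 g 2.5
red 376 [  9.8 -39.4  54.8] [[  3.3 -52.7  51. ]
 [ 16.5 -26.8  57.3]]
outer z 56.45499309300847 inner z 56.44278353282554
nose 128 [86.7  0.  54.1] [93.48482294  6.23819643 57.37872556]
post [125.6   6.6  75.8]
 28.56 jig [  9.6 -60.8 198.4] F [-0.7  0.2 -0.2] open 0.0001 g 0.0
```

The handle lies level: its top is at 56.4 mm at both ends, at x 9.8 in the notch. The nose is about 21 mm past the keeper and the gate is shut. Handing in.

```bash
python3 -c "
from plant import *
print(job_done())"
```

```text
the job is handed in; nothing more can be done
None
```

I handed the job in at about 28.6 s of the 67 s allowed: the gauge is on the mat, the gate is shut, and the bolt is through the keeper with its handle level in the locking notch; the hand-in call returned no verdict.

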